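# Click the bag sealer's time wheel to its index and start it

### The arm

A 7-joint arm with a two-finger parallel gripper is mounted at the origin on the work surface. World frame = base frame: x ahead of the robot, y to its left, z up, the work surface at z = 0. Lengths are in m, angles in rad, forces in N, time in s.
With the tool pointing down it reaches from about 0.425 to 0.925 m from the base axis. Payload 6.8 kg.
Tool frame: the origin (TCP) lies midway between the tips of the shut fingers; the grasp point (between the pads) lies 19 mm behind it; z points along the fingers, y is the line along which they close (so a half turn about z gives the same grasp; the last joint's range is limited). The gripper opens to 85 mm and grips with 20 to 120 N. Pads are 22 mm wide; open, the fingers measure 114 mm over their backs; the gripper's body (76 mm by 85 mm) begins 54 mm behind the grasp point. The pads swing forward as they close: fully open they stand 13 mm farther back than shut.
Start: joints at [-1.412, 0.477, 0.022, 1.555, -0.011, 1.109, -0.083], TCP at [0.178, 0.651, 0.231] pointing down, gripper open.
Joint ranges: [-2.96, 2.96], [-0.34, 2.1], [-1.41, 1.46], [0.24, 2.44], [-1.37, 4.51], [0.17, 1.92], [-2.96, 2.96]. Speed limits (rad/s): [2.39, 2.39, 3.14, 3.14, 3.14, 3.14, 3.14].

### API

Orientations are given as a rotation vector (axis times angle).
In Python, from bench import get_obs, grab_frame, camera_params, r gives the robot as it stands.
- The arm moves only by the shell command python3 -m jog 'ROWS' [FORCE]. ROWS is JSON, a list of rows, each an object of numbers: "rx", "ry", "rz": the turn, a rotation vector about the world's x, y, z scaled (see below); "x", "y", "z": the shift along the world's x, y, z scaled (see below); "jaw": the opening, from -1 (shut) to 1 (fully open). In form: [{"rx": .., "ry": .., "rz": .., "x": .., "y": .., "z": .., "jaw": ..}, ...]. A call has 1 to 8 rows; each row shifts and turns the commanded pose from where the row before left it; what a row does not reach is not made up. The controller multiplies each number of a shift by 60 mm and each number of a turn by 10 degrees. A row lasts 1/8 s, in which the tool goes at most 62.5 mm and 10.7 degrees, less where a joint would pass 70% of its speed; a pose out of reach is approached as far as the arm can. A call with a number of a shift or a turn outside -1 to 1 is refused whole. A call with a gripper value outside its range is refused whole. The fingers move at their own pace and stop on an object; FORCE is the grip in N (left out, the last holds). Time passes only in rows, so rows that do not move let the fingers close. It gives the time, the measured TCP pose, the force, the opening and the grip force at its end, in the units of the state.
- get_obs(): the state, without advancing time (a new reading comes with each control period).
- grab_frame(name): name is "scene" or "top" or "wrist"; returns the picture (480x640x3 uint8, red, green, blue); there is no depth.
- camera_params(name): a dict with "fx", "fy", "cx", "cy" (pixels), "R" (3x3) and "t" (3): a world point X has camera coordinates R X + t. Camera axes: x right, y down, z forward; pixel columns grow to the right and rows downward; lengths in m; the calibration is good to about 2 mm. The wrist camera is an equidistant fisheye: a pixel r from the principal point sees the ray r / f radians off the axis. A picture is of the moment at which its call begins: read the wrist's pose just before it. camera_params takes no time and is no camera call; for the wrist camera it gives the pose at the moment of the call.
- r.hand_in(): hands the job in; it is judged then, once.
The state is a dict: "clock": time; "joints": joint angles; "qvel": joint speeds; "tau": joint torques, N m; "tcp_pos": TCP position; "orientation": TCP orientation; "contact_force": force on the tool from outside, world axes, zero at the start; "moment": the same for the moment, N m; "grip_width": finger opening in m; "gripper_force": force on a finger pad.
Only numpy, scipy, OpenCV 4.12 (cv2) and the standard library are available. Lean on these libraries where they do the work, as an engineer would, in place of code of your own. Each camera call takes 0.05 s, during which the arm holds its last target. There are 200 camera calls.

### The job

Set the bag sealer's sealing time: flick the lobes of its thumbwheel with a fingertip, clockwise seen from above, one click after another until the lobe with the raised rib points straight at the small index block, and do not let it run past. Then press the round start button all the way down and let it come back up. Push gently, never grip or lift anything, leave the sealer standing where it is, and do not disturb the bowl, carton and jar around it.

Things in the scene. Friction and masses are not known exactly. Their poses are not given: they have to be found in the camera images.
- sealer: Bench bag sealer, white housing 190 (x) x 320 (y) x 60 mm high, 3 to 4 kg, standing loose on rubber feet. Origin at the centre of its underside, z up; its -x side is the front, facing the robot at yaw 0. Flat top at 60 mm; a closed metal jaw along its far side, x 47 to 93 mm, up to 90 mm high. The wheel's axis is at x -22, y 78 mm, the start button at x -30, y -85 mm.
- wheel_centre (a point): On the thumbwheel's upright axis at the wheel's top (85 mm above the bench); fixed to the sealer. The wheel is a flat black star: hub radius 22 mm, six equal lobes 8 mm wide, round-ended, reaching radius 52 mm, 60 degrees apart, all 18 mm thick, with 7 mm free under it to the housing's top. At rest one lobe points at the index and one the opposite way, to the sealer's front.
- rib_tip (a point): Outer end of the straight metal rib that lies along one lobe, at the rib's top (90 mm above the bench), 48 mm from the wheel's axis. The rib is 46 x 6 mm and stands 5 mm above the wheel's top. It turns with the wheel. Rarely the wheel starts balanced half-way between two clicks and springs into one when touched.
- index (a point): Top of the inner end of the index block, a fixed dark block 14 x 6 x 18 mm on the housing, 55 mm from the wheel's axis in the sealer's +x direction, between wheel and jaw.
- wheel (a joint): Turn of the wheel in rad, growing clockwise seen from above. Clicks every 60 degrees: rests at 0, 1.05, 2.09, 3.14, 4.19, 5.24. The rib points at the index at 4.19; it starts two to four clicks before. A click takes about 4 to 7 N at a lobe's end; past half-way (30 degrees) the wheel springs on to the next rest by itself, short of it it springs back. Stops at -0.25 and 5.45.
- start_top (a point): Centre of the top face of the round start button, 32 mm across, on a black base on the right-hand end of the housing's top.
- start (a joint): Travel of the start button in m, 0 up, 0.006 fully down; a spring pushes it back up, about 5 N at full travel.
- bowl: Steel mixing bowl, 170 mm across, 75 mm high, beside the sealer. Origin at the centre of its underside. Leave alone.
- carton: Milk carton 70 x 70 mm, 163 mm high, beside the sealer. Origin at the centre of its underside. Leave alone.
- jar: Small jar 52 mm across, 55 mm high, between the robot and the sealer. Origin at the centre of its underside. Leave alone.

How it is judged:
By the outcome, as a careful person would: the job done as asked, in the order asked, and still so for the second after the job is handed in, with the robot touching nothing.
It also fails if it takes over 72 s, if anything falls off the work surface, if the arm or the gripper's body presses on something with over 40 N, if the wrist force passes 120 N, or if a joint passes its speed limit or range.

## Working session

There is one attempt and no reset: what is moved stays moved. The work goes in short steps, Python scripts to look and compute and a shell command to move; the robot and the scene stay as the last step left them, time stands still between calls to the robot, and variables do not carry over. Pictures are saved under pics/ and viewed, at most 12 in all, crops included, and the job is handed in when it is done.

```bash
mkdir -p pics; python3 - <<'E'
from bench import get_obs, grab_frame, camera_params
import cv2
for n in("scene","top"):
    p=camera_params(n); print(n,p)
    cv2.imwrite(f"pics/{n}0.png",grab_frame(n)[:,:,::-1])
o=get_obs(); print(o)
E
```

```text
scene {'fx': 616.6328858722277, 'fy': 616.6328858722277, 'cx': 314.1268927476671, 'cy': 240.4374874195156, 'R': array([[ 0.29470938,  0.9554462 ,  0.01639948],
       [ 0.69474571, -0.20244945, -0.69017579],
       [-0.65610577,  0.21479475, -0.72345589]]), 't': array([-0.18553802, -0.30641058,  1.81091795])}
top {'fx': 493.234972800976, 'fy': 493.234972800976, 'cx': 310.0421281355094, 'cy': 256.1095263551428, 'R': array([[-0.01252376, -0.99981483, -0.01461058],
       [-0.99319821,  0.01412982, -0.11557532],
       [ 0.11576036,  0.01306376, -0.99319126]]), 't': array([0.04449825, 0.54903605, 1.26159698])}
{'clock': 0.1, 'joints': array([-1.41209595,  0.4777379 ,  0.02234074,  1.55630436, -0.01151469,
        1.10926339, -0.08310374]), 'qvel': array([ 0.00046413, -0.00359946, -0.00027807, -0.00397536,  0.00173765,
       -0.00077997, -0.00133045]), 'tau': array([ 4.01421436e-03, -5.97758174e+01,  1.61350630e+00, -2.81955510e+01,
        1.28796342e-02,  4.92248786e-03,  1.80500956e-05]), 'tcp_pos': array([0.17783201, 0.65063608, 0.23042951]), 'orientation': array([-4.17813771e-01, -3.11357291e+00,  2.48368357e-03]), 'contact_force': array([-0.72939267, -0.14656484,  1.11911604]), 'moment': array([-0.02257167,  0.0161468 , -0.01041144]), 'gripper_force': 0.0, 'grip_width': 0.08552293103684484}
```

View pics/top0.png

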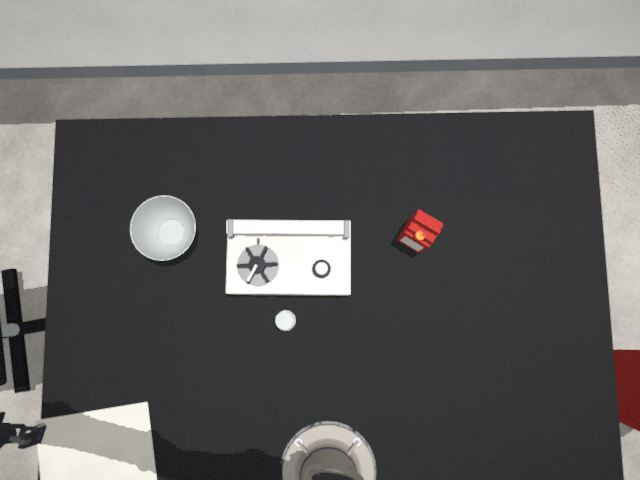

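View pics/scene0.png

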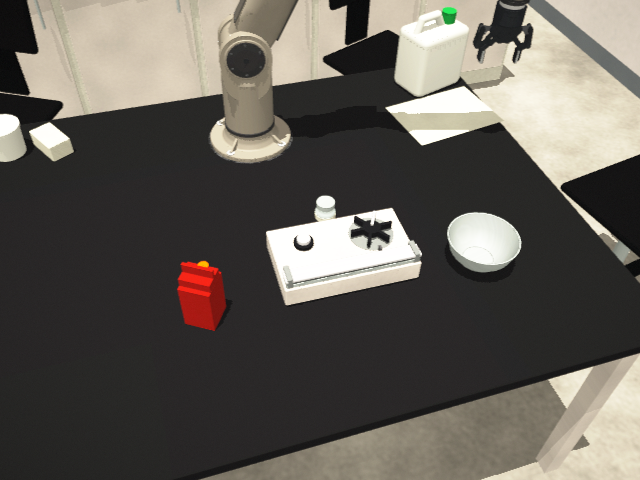

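```bash
cat > h.py <<'E'
import numpy as np
from bench import camera_params
def px(n,u,v,z):
    p=camera_params(n); R=np.array(p["R"]);t=np.array(p["t"])
    d=R.T@np.array([(u-p["cx"])/p["fx"],(v-p["cy"])/p["fy"],1]); c=-R.T@t
    return c+d*(z-c[2])/d[2]
def proj(n,X):
    p=camera_params(n); c=np.array(p["R"])@X+p["t"]
    return p["fx"]*c[0]/c[2]+p["cx"],p["fy"]*c[1]/c[2]+p["cy"]
E
python3 - <<'E'
import cv2
a=cv2.imread("pics/top0.png")[205:305,215:365]
b=cv2.imread("pics/scene0.png")[195:310,255:430]
cv2.imwrite("pics/c1.png",cv2.resize(a,(780,520),interpolation=cv2.INTER_CUBIC))
E
```

```text
(no output)
```

View pics/c1.png

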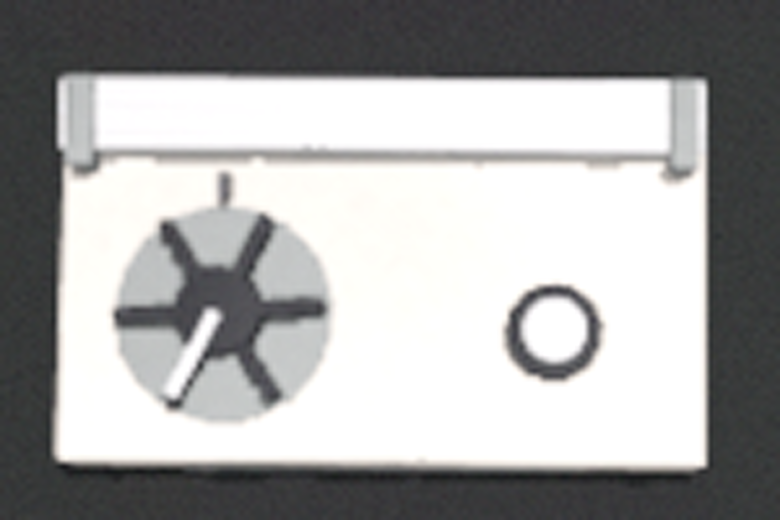

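```bash
python3 - <<'E'
from h import *
w=px("top",257.0,264.7,.085);print("wheel",w)
for z in(.07,.075,.08,.085,.09): b=px("top",321.1,268.3,z);print(z,b,proj("scene",b))
print("wheel in scene",proj("scene",w))
f=lambda a,b,z:px("top",215+a/5.2-.4,205+b/5.2-.4,z)
print("front corners top",f(57,458,.06),f(707,465,.06))
print("jaw front edge",f(90,150,.09),f(675,157,.09),"jaw back",f(62,75,.09),f(708,80,.09))
print("index",f(225,205,.078), "jar",px("top",285.5,320,.055),"bowl",px("top",163,228,.075))
import cv2
b=cv2.imread("pics/scene0.png")[195:310,255:430]
cv2.imwrite("pics/c2.png",cv2.resize(b,(790,519),interpolation=cv2.INTER_CUBIC))
E
```

```text
wheel [0.52357992 0.17008014 0.085     ]
0.07 [0.51363139 0.00898376 0.07      ] (np.float64(303.55499864872814), np.float64(240.5679587574157))
0.075 [0.51317507 0.00902893 0.075     ] (np.float64(303.52635934092774), np.float64(238.93027777536653))
0.08 [0.51271876 0.00907411 0.08      ] (np.float64(303.4975864583217), np.float64(237.28495858779698))
0.085 [0.51226244 0.00911928 0.085     ] (np.float64(303.4686790642287), np.float64(235.63194763248353))
0.09 [0.51180612 0.00916445 0.09      ] (np.float64(303.43963621318926), np.float64(233.97119084522873))
wheel in scene (np.float64(370.83936248164883), np.float64(225.15314782255393))
front corners top [0.45551198 0.25344027 0.06      ] [ 0.44791552 -0.06493501  0.06      ]
jaw front edge [0.60323795 0.23290802 0.09      ] [ 0.59558177 -0.05071483  0.09      ] jaw back [0.64043306 0.24679708 0.09      ] [ 0.63314418 -0.06748983  0.09      ]
index [0.57703724 0.16871549 0.078     ] jar [0.38444545 0.10123475 0.055     ] bowl [0.62250039 0.41267054 0.075     ]
```

View pics/c2.png

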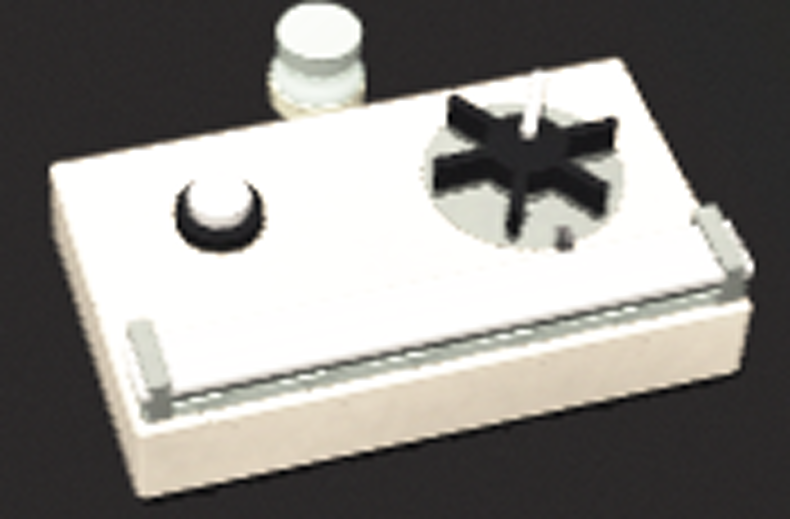

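```bash
python3 -m jog '[{"x":0.6,"y":-0.75,"rz":0.175,"jaw":-1},{"x":0.6,"y":-0.75,"rz":0.175,"jaw":-1},{"x":0.6,"y":-0.75,"rz":0.175,"jaw":-1},{"x":0.6,"y":-0.75,"rz":0.175,"jaw":-1},{"x":0.6,"y":-0.75,"rz":0.175,"jaw":-1},{"x":0.6,"y":-0.75,"rz":0.175,"jaw":-1},{"x":0.6,"y":-0.75,"rz":0.175,"jaw":-1},{"x":0.6,"y":-0.75,"rz":0.175,"jaw":-1}]' 20
```

```text
validation failed for argument at $[0]...
```

```bash
python3 -m jog '[{"rx":0,"ry":0,"rz":0.175,"x":0.6,"y":-0.75,"z":0,"jaw":-1},{"rx":0,"ry":0,"rz":0.175,"x":0.6,"y":-0.75,"z":0,"jaw":-1},{"rx":0,"ry":0,"rz":0.175,"x":0.6,"y":-0.75,"z":0,"jaw":-1},{"rx":0,"ry":0,"rz":0.175,"x":0.6,"y":-0.75,"z":0,"jaw":-1},{"rx":0,"ry":0,"rz":0.175,"x":0.6,"y":-0.75,"z":0,"jaw":-1},{"rx":0,"ry":0,"rz":0.175,"x":0.6,"y":-0.75,"z":0,"jaw":-1},{"rx":0,"ry":0,"rz":0.175,"x":0.6,"y":-0.75,"z":0,"jaw":-1},{"rx":0,"ry":0,"rz":0.175,"x":0.6,"y":-0.75,"z":0,"jaw":-1}]' 20
```

```text
clock: 1.1
tcp_pos: [0.4667, 0.2894, 0.2311]
orientation: [-0.033, -3.141, 0.0]
contact_force: [0.9, 0.7, -0.5]
grip_width: 0.0002
gripper_force: 0.0
```

```bash
python3 -m jog '[{"rx":0,"ry":0,"rz":-0.25,"x":0.25,"y":-0.1,"z":-0.6,"jaw":-1},{"rx":0,"ry":0,"rz":0,"x":0.25,"y":-0.1,"z":-0.6,"jaw":-1},{"rx":0,"ry":0,"rz":0,"x":0,"y":0,"z":0,"jaw":-1}]'; python3 - <<'E'
from bench import *
import cv2
print(camera_params("wrist"))
cv2.imwrite("pics/w1.png",grab_frame("wrist")[:,:,::-1])
E
```

```text
clock: 1.48
tcp_pos: [0.4949, 0.277, 0.1566]
orientation: [-0.107, -3.135, 0.007]
contact_force: [-0.1, -0.3, -0.1]
grip_width: 0.0
gripper_force: 0.0
{'fx': 371.64829954431775, 'fy': 371.64829954431775, 'cx': 317.0297016611618, 'cy': 239.83569377904962, 'R': array([[ 0.06844013,  0.99764632, -0.00421416],
       [ 0.95329961, -0.06415119,  0.29513468],
       [ 0.29416968, -0.02421641, -0.95544637]]), 't': array([-0.30971969, -0.4696231 ,  0.17033361])}
```

View pics/w1.png

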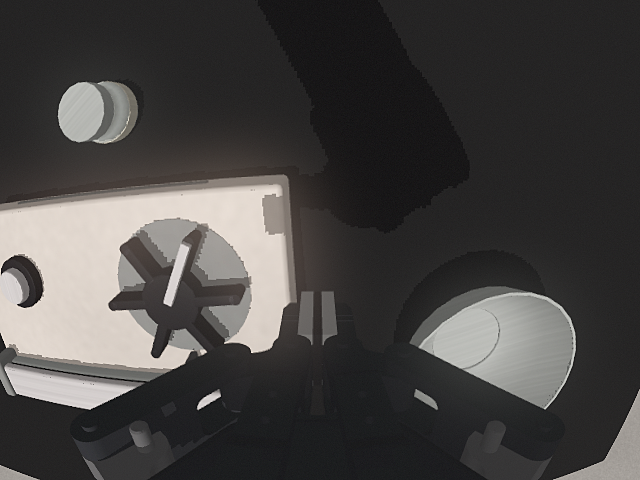

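```bash
cat >> h.py <<'E'
def wpx(u,v,z,p):
    dx,dy=u-p["cx"],v-p["cy"]; r=np.hypot(dx,dy); th=r/p["fx"]
    d=p["R"].T@np.array([np.sin(th)*dx/r,np.sin(th)*dy/r,np.cos(th)]); c=-p["R"].T@p["t"]
    return c+d*(z-c[2])/d[2]
E
python3 - <<'E'
from h import *
p=camera_params("wrist")
for n,u,v,z in [("hub",172,297,.085),("ribtip",190,234,.085),("opp",157,355,.085),("t3",240,290,.085),("t4",112,304,.085),("tL",124,242,.085),("tR",222,347,.085),("btn",14,287,.078),("corner",290,177,.06)]: print(n,wpx(u,v,z,p))
E
```

```text
hub [0.52032891 0.17727582 0.085     ]
ribtip [0.47684053 0.19913727 0.085     ]
opp [0.56902673 0.15215207 0.085     ]
t3 [0.51686908 0.22670738 0.085     ]
t4 [0.52526804 0.12549118 0.085     ]
tL [0.47890547 0.1491148  0.085     ]
tR [0.56108785 0.20638807 0.085     ]
btn [0.51365391 0.01164943 0.078     ]
corner [0.4496857  0.26377545 0.06      ]
```

```bash
python3 -m jog '[{"rx":0,"ry":0,"rz":0.25,"x":-0.1,"y":0,"z":-0.5,"jaw":-1},{"rx":0,"ry":0,"rz":0,"x":0,"y":0,"z":-0.5,"jaw":-1},{"rx":0,"ry":0,"rz":0,"x":0,"y":0,"z":-0.4,"jaw":-1},{"rx":0,"ry":0,"rz":0,"x":0,"y":0,"z":0,"jaw":-1}]'; python3 -m jog '[{"rx":0,"ry":0,"rz":0,"x":0,"y":-0.25,"z":0,"jaw":-1},{"rx":0,"ry":0,"rz":0,"x":0,"y":-0.25,"z":0,"jaw":-1},{"rx":0,"ry":0,"rz":0,"x":0,"y":-0.25,"z":0,"jaw":-1},{"rx":0,"ry":0,"rz":0,"x":0,"y":-0.13,"z":0,"jaw":-1},{"rx":0,"ry":0,"rz":0,"x":0,"y":0,"z":0,"jaw":-1}]'
```

```text
clock: 2.02
tcp_pos: [0.4889, 0.2798, 0.0754]
orientation: [-0.033, -3.14, 0.001]
contact_force: [-0.4, 0.5, -0.4]
grip_width: -0.0005
gripper_force: 0.0
clock: 2.65
tcp_pos: [0.4901, 0.2254, 0.0755]
orientation: [0.038, 3.141, -0.0]
contact_force: [-0.0, 1.0, 1.0]
grip_width: -0.0002
gripper_force: 0.0
```

```bash
python3 -m jog '[{"rx":0,"ry":0,"rz":0,"x":0,"y":0,"z":-0.05,"jaw":-1},{"rx":0,"ry":0,"rz":0,"x":0.08,"y":0,"z":0,"jaw":-1},{"rx":0,"ry":0,"rz":0,"x":0.08,"y":0,"z":0,"jaw":-1},{"rx":0,"ry":0,"rz":0,"x":0.08,"y":0,"z":0,"jaw":-1},{"rx":0,"ry":0,"rz":0,"x":0.08,"y":0,"z":0,"jaw":-1},{"rx":0,"ry":0,"rz":0,"x":0.06,"y":0,"z":0,"jaw":-1},{"rx":0,"ry":0,"rz":0,"x":0,"y":0,"z":0,"jaw":-1}]'; python3 - <<'E'
from bench import *
import cv2
a=grab_frame("wrist")[:,:,::-1]; b=grab_frame("top")[:,:,::-1]
cv2.imwrite("pics/w2.png",cv2.hconcat([a[:,:400],cv2.resize(b[205:305,215:305],(400,480),interpolation=cv2.INTER_CUBIC)]))
E
```

```text
clock: 3.52
tcp_pos: [0.5132, 0.2262, 0.0723]
orientation: [0.036, 3.141, -0.0]
contact_force: [1.0, -0.2, 0.2]
grip_width: 0.0002
gripper_force: 0.0
```

View pics/w2.png

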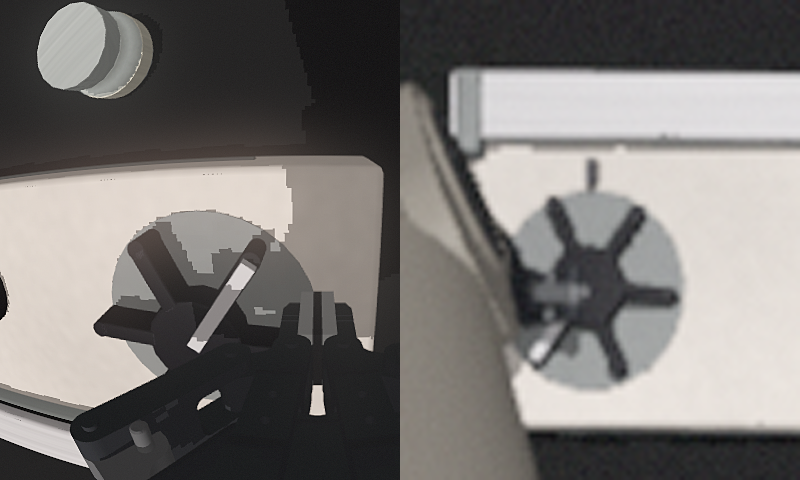

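```bash
python3 -m jog '[{"rx":0,"ry":0,"rz":0,"x":0.08,"y":0,"z":0,"jaw":-1},{"rx":0,"ry":0,"rz":0,"x":0.04,"y":0,"z":0,"jaw":-1},{"rx":0,"ry":0,"rz":0,"x":0,"y":0,"z":0,"jaw":-1}]';python3 -m jog '[{"rx":0,"ry":0,"rz":0,"x":0,"y":0.2,"z":0,"jaw":-1},{"rx":0,"ry":0,"rz":0,"x":0,"y":0.3,"z":0,"jaw":-1},{"rx":0,"ry":0,"rz":0,"x":0,"y":0.3,"z":0,"jaw":-1},{"rx":0,"ry":0,"rz":0,"x":-0.3,"y":0,"z":0,"jaw":-1},{"rx":0,"ry":0,"rz":0,"x":-0.35,"y":0,"z":0,"jaw":-1},{"rx":0,"ry":0,"rz":0,"x":0,"y":0,"z":0,"jaw":-1}]'; python3 - <<'E'
from bench import *
import cv2
a=grab_frame("wrist")[:,:,::-1]; b=grab_frame("top")[:,:,::-1]
cv2.imwrite("pics/w3.png",cv2.hconcat([a[:,:400],cv2.resize(b[205:305,215:305],(400,480),interpolation=cv2.INTER_CUBIC)]))
E
```

```text
clock: 4.0
tcp_pos: [0.5203, 0.2263, 0.0723]
orientation: [0.036, 3.141, 0.0]
contact_force: [0.0, 0.5, 0.0]
grip_width: 0.0001
gripper_force: 0.0
clock: 4.75
tcp_pos: [0.4793, 0.2759, 0.0721]
orientation: [-0.031, -3.14, -0.0]
contact_force: [0.2, 0.4, 0.4]
grip_width: 0.0002
gripper_force: 0.0
```

View pics/w3.png

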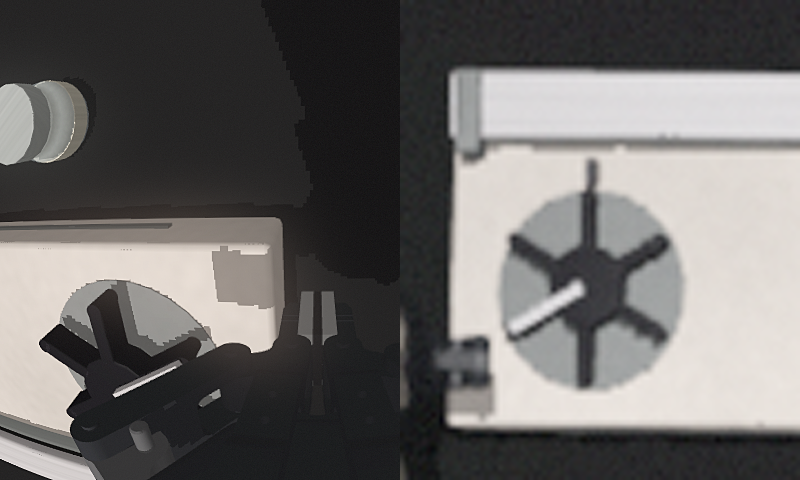

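```bash
python3 -m jog '[{"rx":0,"ry":0,"rz":0,"x":-0.1,"y":-0.25,"z":0,"jaw":-1},{"rx":0,"ry":0,"rz":0,"x":0,"y":-0.25,"z":0,"jaw":-1},{"rx":0,"ry":0,"rz":0,"x":0,"y":-0.25,"z":0,"jaw":-1},{"rx":0,"ry":0,"rz":0,"x":0,"y":-0.1,"z":0,"jaw":-1},{"rx":0,"ry":0,"rz":0,"x":0.1,"y":0,"z":0,"jaw":-1},{"rx":0,"ry":0,"rz":0,"x":0.1,"y":0,"z":0,"jaw":-1},{"rx":0,"ry":0,"rz":0,"x":0.1,"y":0,"z":0,"jaw":-1}]'; python3 -m jog '[{"rx":0,"ry":0,"rz":0,"x":0.1,"y":0,"z":0,"jaw":-1},{"rx":0,"ry":0,"rz":0,"x":0.08,"y":0,"z":0,"jaw":-1}]';  python3 -m jog '[{"rx":0,"ry":0,"rz":0,"x":0.08,"y":0,"z":0,"jaw":-1},{"rx":0,"ry":0,"rz":0,"x":0.08,"y":0,"z":0,"jaw":-1},{"rx":0,"ry":0,"rz":0,"x":0.08,"y":0,"z":0,"jaw":-1},{"rx":0,"ry":0,"rz":0,"x":0.05,"y":0,"z":0,"jaw":-1},{"rx":0,"ry":0,"rz":0,"x":0,"y":0,"z":0,"jaw":-1}]';python3 -m jog '[{"rx":0,"ry":0,"rz":0,"x":0,"y":0.2,"z":0,"jaw":-1},{"rx":0,"ry":0,"rz":0,"x":0,"y":0.3,"z":0,"jaw":-1},{"rx":0,"ry":0,"rz":0,"x":0,"y":0.35,"z":0,"jaw":-1},{"rx":0,"ry":0,"rz":0,"x":-0.35,"y":0,"z":0,"jaw":-1},{"rx":0,"ry":0,"rz":0,"x":-0.4,"y":0,"z":0,"jaw":-1},{"rx":0,"ry":0,"rz":0,"x":0,"y":0,"z":0,"jaw":-1}]'; python3 - <<'E'
from bench import *
import cv2
a=grab_frame("wrist")[:,:,::-1]; b=grab_frame("top")[:,:,::-1]
cv2.imwrite("pics/w4.png",cv2.hconcat([a[:,:400],cv2.resize(b[205:305,215:305],(400,480),interpolation=cv2.INTER_CUBIC)]))
E
```

```text
clock: 5.72
tcp_pos: [0.4911, 0.225, 0.072]
orientation: [-0.033, -3.137, -0.001]
contact_force: [-8.0, 5.0, 5.9]
grip_width: 0.0
gripper_force: 5.0
clock: 5.98
tcp_pos: [0.5019, 0.2283, 0.0721]
orientation: [-0.028, -3.139, -0.007]
contact_force: [-6.4, 10.2, -0.2]
grip_width: -0.0001
gripper_force: 5.9
clock: 6.6
tcp_pos: [0.5216, 0.2227, 0.0722]
orientation: [0.037, 3.141, -0.001]
contact_force: [-0.2, 0.9, -0.4]
grip_width: 0.0003
gripper_force: 0.0
clock: 7.35
tcp_pos: [0.4742, 0.2762, 0.0722]
orientation: [-0.03, -3.14, -0.0]
contact_force: [0.9, 0.1, -0.1]
grip_width: -0.0001
gripper_force: 0.0
```

View pics/w4.png

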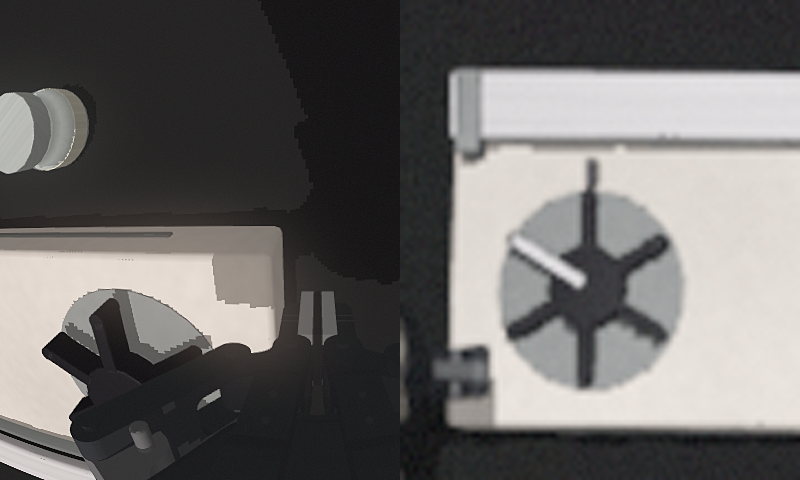

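The rib (right panel, about (515,240) to (585,285)) is now at 10 o'clock, and the sealer hasn't moved. One more identical click will bring it to the index.

```bash
python3 -m jog '[{"rx":0,"ry":0,"rz":0,"x":0,"y":-0.25,"z":0,"jaw":-1},{"rx":0,"ry":0,"rz":0,"x":0,"y":-0.25,"z":0,"jaw":-1},{"rx":0,"ry":0,"rz":0,"x":0,"y":-0.25,"z":0,"jaw":-1},{"rx":0,"ry":0,"rz":0,"x":0,"y":-0.1,"z":0,"jaw":-1},{"rx":0,"ry":0,"rz":0,"x":0.1,"y":0,"z":0,"jaw":-1},{"rx":0,"ry":0,"rz":0,"x":0.1,"y":0,"z":0,"jaw":-1},{"rx":0,"ry":0,"rz":0,"x":0.1,"y":0,"z":0,"jaw":-1}]'; python3 -m jog '[{"rx":0,"ry":0,"rz":0,"x":0.1,"y":0,"z":0,"jaw":-1},{"rx":0,"ry":0,"rz":0,"x":0.08,"y":0,"z":0,"jaw":-1}]';  python3 -m jog '[{"rx":0,"ry":0,"rz":0,"x":0.08,"y":0,"z":0,"jaw":-1},{"rx":0,"ry":0,"rz":0,"x":0.08,"y":0,"z":0,"jaw":-1},{"rx":0,"ry":0,"rz":0,"x":0.08,"y":0,"z":0,"jaw":-1},{"rx":0,"ry":0,"rz":0,"x":0.05,"y":0,"z":0,"jaw":-1},{"rx":0,"ry":0,"rz":0,"x":0,"y":0,"z":0,"jaw":-1}]';python3 -m jog '[{"rx":0,"ry":0,"rz":0,"x":0,"y":0.2,"z":0,"jaw":-1},{"rx":0,"ry":0,"rz":0,"x":0,"y":0.3,"z":0,"jaw":-1},{"rx":0,"ry":0,"rz":0,"x":0,"y":0.35,"z":0,"jaw":-1},{"rx":0,"ry":0,"rz":0,"x":-0.35,"y":0,"z":0,"jaw":-1},{"rx":0,"ry":0,"rz":0,"x":-0.4,"y":0,"z":0,"jaw":-1},{"rx":0,"ry":0,"rz":0,"x":0,"y":0,"z":0,"jaw":-1}]'; python3 - <<'E'
from bench import *
import cv2
b=grab_frame("top")[:,:,::-1]
cv2.imwrite("pics/w5.png",cv2.resize(b[205:305,215:365],(780,520),interpolation=cv2.INTER_CUBIC))
E
```

```text
clock: 8.32
tcp_pos: [0.4922, 0.2254, 0.0721]
orientation: [-0.032, -3.137, -0.002]
contact_force: [-7.7, 6.1, 6.3]
grip_width: -0.0002
gripper_force: 5.3
clock: 8.57
tcp_pos: [0.5034, 0.2285, 0.0723]
orientation: [-0.028, -3.139, -0.007]
contact_force: [-5.0, 11.1, 0.8]
grip_width: 0.0001
gripper_force: 5.5
clock: 9.2
tcp_pos: [0.5228, 0.2228, 0.0722]
orientation: [0.037, 3.141, -0.001]
contact_force: [0.2, -0.4, -0.6]
grip_width: -0.0003
gripper_force: 0.0
clock: 9.95
tcp_pos: [0.4754, 0.2762, 0.0721]
orientation: [-0.03, -3.14, -0.0]
contact_force: [0.3, 0.4, -0.1]
grip_width: 0.0
gripper_force: 0.0
```

View pics/w5.png

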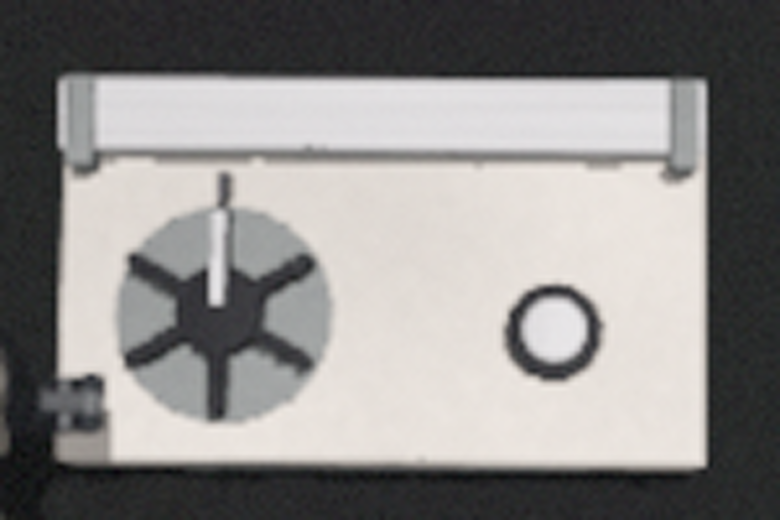

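Rib at crop (218,210)–(218,305) now points straight at the index (224,190). Next is the button at (554,331).

```bash
python3 -m jog '[{"rx":0,"ry":0,"rz":0,"x":0,"y":0,"z":0.9,"jaw":-1},{"rx":0,"ry":0,"rz":0,"x":0,"y":0,"z":0.9,"jaw":-1},{"rx":0,"ry":0,"rz":0,"x":0.12,"y":-0.88,"z":0,"jaw":-1},{"rx":0,"ry":0,"rz":0,"x":0.12,"y":-0.88,"z":0,"jaw":-1},{"rx":0,"ry":0,"rz":0,"x":0.12,"y":-0.88,"z":0,"jaw":-1},{"rx":0,"ry":0,"rz":0,"x":0.12,"y":-0.88,"z":0,"jaw":-1},{"rx":0,"ry":0,"rz":0,"x":0.12,"y":-0.88,"z":0,"jaw":-1},{"rx":0,"ry":0,"rz":0,"x":0,"y":0,"z":0,"jaw":-1}]'; python3 -m jog '[{"rx":0,"ry":0,"rz":0,"x":0,"y":0,"z":-0.7,"jaw":-1},{"rx":0,"ry":0,"rz":0,"x":0,"y":0,"z":-0.5,"jaw":-1},{"rx":0,"ry":0,"rz":0,"x":0,"y":0,"z":0,"jaw":-1}]'; python3 - <<'E'
from bench import *
import cv2
cv2.imwrite("pics/w6.png",grab_frame("wrist")[:,:,::-1])
E
```

```text
clock: 11.0
tcp_pos: [0.5149, 0.0051, 0.181]
orientation: [0.049, 3.139, -0.003]
contact_force: [1.0, 0.3, -0.5]
grip_width: 0.0
gripper_force: 0.0
clock: 11.38
tcp_pos: [0.5125, 0.011, 0.1068]
orientation: [-0.034, -3.138, 0.001]
contact_force: [0.2, 0.1, 0.5]
grip_width: -0.0004
gripper_force: 0.0
```

View pics/w6.png

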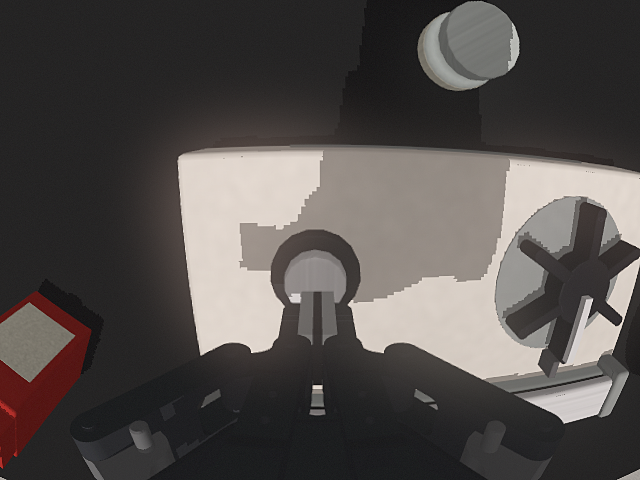

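```bash
python3 - <<'E'
from h import *
p=camera_params("wrist")
for z in (.075,.08,.085): print(wpx(316,274,z,p))
E
python3 -m jog '[{"rx":0,"ry":0,"rz":0,"x":0,"y":0,"z":-0.2,"jaw":-1},{"rx":0,"ry":0,"rz":0,"x":0,"y":0,"z":-0.15,"jaw":-1},{"rx":0,"ry":0,"rz":0,"x":0,"y":0,"z":0,"jaw":-1}]'; python3 -m jog '[{"rx":0,"ry":0,"rz":0,"x":0,"y":0,"z":-0.04,"jaw":-1},{"rx":0,"ry":0,"rz":0,"x":0,"y":0,"z":-0.04,"jaw":-1},{"rx":0,"ry":0,"rz":0,"x":0,"y":0,"z":0,"jaw":-1}]'
```

```text
[0.51032021 0.01063402 0.075     ]
[0.5082381  0.01069592 0.08      ]
[0.50615599 0.01075782 0.085     ]
clock: 11.8
tcp_pos: [0.513, 0.0104, 0.0869]
orientation: [-0.035, -3.14, 0.0]
contact_force: [-0.7, 0.4, 0.3]
grip_width: 0.0001
gripper_force: 0.0
clock: 12.18
tcp_pos: [0.5133, 0.0103, 0.0825]
orientation: [-0.035, -3.141, -0.0]
contact_force: [0.1, -0.5, -0.9]
grip_width: 0.0003
gripper_force: 0.0
```

```bash
python3 -m jog '[{"rx":0,"ry":0,"rz":0,"x":-0.035,"y":0,"z":-0.04,"jaw":-1},{"rx":0,"ry":0,"rz":0,"x":0,"y":0,"z":-0.04,"jaw":-1},{"rx":0,"ry":0,"rz":0,"x":0,"y":0,"z":0,"jaw":-1}]'; python3 -m jog '[{"rx":0,"ry":0,"rz":0,"x":0,"y":0,"z":-0.03,"jaw":-1},{"rx":0,"ry":0,"rz":0,"x":0,"y":0,"z":0,"jaw":-1}]';python3 -m jog '[{"rx":0,"ry":0,"rz":0,"x":0,"y":0,"z":-0.03,"jaw":-1},{"rx":0,"ry":0,"rz":0,"x":0,"y":0,"z":0,"jaw":-1}]'
```

```text
clock: 12.55
tcp_pos: [0.512, 0.0104, 0.078]
orientation: [0.035, 3.14, 0.0]
contact_force: [1.5, 0.4, 4.0]
grip_width: -0.0001
gripper_force: 1.8
clock: 12.8
tcp_pos: [0.512, 0.0104, 0.0762]
orientation: [0.035, 3.14, 0.0]
contact_force: [2.6, 1.1, 4.4]
grip_width: 0.0
gripper_force: 2.4
clock: 13.05
tcp_pos: [0.5121, 0.0104, 0.0758]
orientation: [0.036, 3.14, 0.001]
contact_force: [-2.7, 0.1, 21.3]
grip_width: 0.0005
gripper_force: 10.8
```

```bash
python3 -m jog '[{"rx":0,"ry":0,"rz":0,"x":0,"y":0,"z":0,"jaw":-1},{"rx":0,"ry":0,"rz":0,"x":0,"y":0,"z":0.1,"jaw":-1},{"rx":0,"ry":0,"rz":0,"x":0,"y":0,"z":0.3,"jaw":-1},{"rx":0,"ry":0,"rz":0,"x":0,"y":0,"z":0.8,"jaw":-1},{"rx":0,"ry":0,"rz":0,"x":0,"y":0,"z":0.8,"jaw":-1},{"rx":0,"ry":0,"rz":0,"x":0,"y":-0.8,"z":0.3,"jaw":-1},{"rx":0,"ry":0,"rz":0,"x":0,"y":-0.8,"z":0,"jaw":-1},{"rx":0,"ry":0,"rz":0,"x":0,"y":0,"z":0,"jaw":-1}]'; python3 - <<'E'
from bench import *
import cv2
b=grab_frame("top")[:,:,::-1]
cv2.imwrite("pics/w7.png",cv2.resize(b[205:305,215:365],(780,520),interpolation=cv2.INTER_CUBIC))
E
```

```text
clock: 14.05
tcp_pos: [0.5093, -0.0898, 0.2116]
orientation: [-0.046, -3.139, 0.002]
contact_force: [-0.5, -0.3, -1.0]
grip_width: -0.0
gripper_force: 0.0
```

View pics/w7.png

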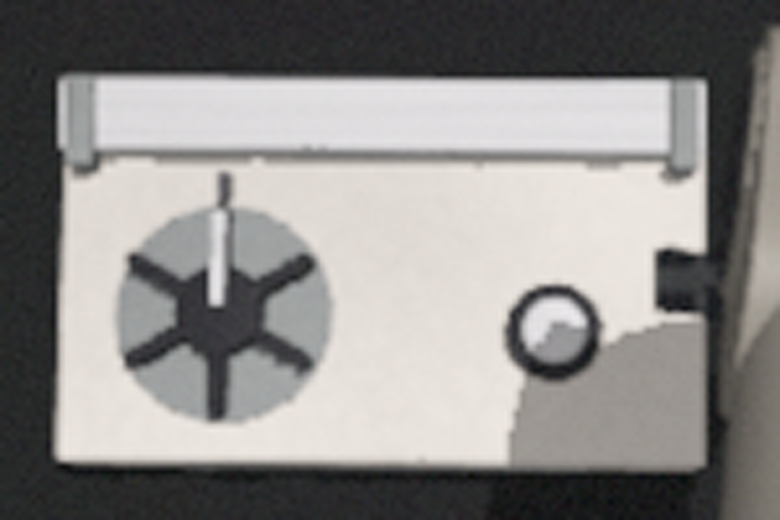

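The rib, crop (218,210)–(218,305), still points at the index. The sealer hasn't shifted, the button is free and the arm is clear, so I'm handing in.

```bash
python3 -c "
from bench import r
print(r.hand_in())"
```

```text
the job is handed in; nothing more can be done
None
```

Done and handed in at about 14 s: the wheel is clicked clockwise until its rib points at the index, with no overrun. The start button was then pressed until it stopped (21 N) and released; the sealer did not move and the arm never went near the bowl, carton or jar.

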